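# Settle a mirror plate into its cone, groove and flat seats

### The arm

A 6-joint arm with a two-finger parallel gripper is mounted at the origin on a cart in front of the work surface, level with it; the furniture and walls round the work are solid. World frame = base frame: x ahead of the robot, y to its left, z up, the work surface at z = 0. Lengths are in m, angles in degrees, forces in N, time in s.
With the tool pointing down it reaches from about 0.35 to 0.875 m from the base axis. Payload 4.2 kg.
Tool frame: the origin (TCP) lies on the centre line of the jaws, within the pads' length; the fingertips stand 11 mm ahead of it and the grasp point (between the pads) lies 8 mm behind it; y points along the fingers, z is the direction in which the jaws open and shut, and the axes are right-handed (so a half turn about y gives the same grasp; the last joint's range is limited). The gripper opens to 87 mm and grips with 3 to 60 N. Pads are 19 mm wide; open, the fingers measure 117 mm over their backs; the gripper's body (75 mm by 190 mm) begins 51 mm behind the grasp point.
Start: joints at [-53.365, 22.042, 0.453, 0, -68.411, -14.817], TCP at [0.232, -0.58, 0.234] pointing down, gripper open.
Joint ranges: [-179.83, 179.83], [-69.29, 118.12], [-61.27, 80.66], [-181.25, 117.63], [-171.15, -9.14], [-177.46, 177.46]. Speed limits (degrees/s): [159.86, 159.86, 180, 180, 180, 180].

### API

Orientations are given as a 3x3 rotation matrix whose columns are the frame's x, y, z axes.
In Python, from station import r, optics gives the robot as it stands. The module is installed in compiled form; this text tells all that it offers.
- The arm moves only by the tool step_arm, never from a script. Its argument "moves" is a list that holds one entry, the list of rows, each a list of 7 numbers: the turn, a rotation vector about the tool's x, y, z in rad, then the shift along the tool's x, y, z in cm, then the opening in per cent of the stroke, from 0 (shut) to 100 (fully open). A call has exactly 5 rows; each row is the pose to reach, as a shift and turn from the pose commanded when the call began, along the tool's axes at that moment; what a row does not reach only later rows make up. A row lasts 1/12 s, in which the tool goes at most 41.7 mm and 7.16 degrees, less where a joint would pass 70% of its speed; a pose out of reach is approached as far as the arm can. A call with a gripper value outside its range is refused whole. The fingers move at their own pace and stop on an object; the grip force is fixed at half the most. Time passes only in rows, so rows that repeat a pose let the fingers close, or fill a call up. It gives the time, the measured TCP pose, the force and the opening at its end, in the units of the state.
- r.sense(): the state, without advancing time (a new reading comes with each control period).
- optics.capture(name): name is "scene" or "top" or "wrist"; returns a dict with "image" (480x640x3 uint8, red, green, blue), "fov_y" (degrees; the focal length in pixels is half the picture's height over the tangent of half this angle, whatever the lens; pixels are square), "cx", "cy" (the principal point, pixels), "cam_to_world" (4x4, takes a point from camera to world coordinates). Camera axes: x right, y down, z forward; pixel columns grow to the right and rows downward; lengths in m; the calibration is good to about 2 mm. The wrist camera is an equidistant fisheye: a pixel r from the principal point sees the ray r / f radians off the axis. A picture is of the moment at which its call begins. There is no depth.
- r.finish_job(): hands the job in, once; it reports no verdict.
The state is a dict: "time_s": time; "joints": joint angles; "joint_velocities": joint speeds; "effort": joint torques, N m; "tcp_pos": TCP position; "ee_rot": TCP orientation; "wrist_force": force on the tool from outside, world axes, zero at the start; "moment": the same for the moment, N m; "gripper_width": opening from 0.0 (shut) to 1.0 (fully open).
Only numpy, scipy, OpenCV 4.12 (cv2) and the standard library are available. Lean on these libraries where they do the work, as an engineer would, in place of code of your own. Each camera call takes 0.05 s, during which the arm holds its last target.

### The job

Pick up the aluminium mirror plate by its black handle, bring it over the XY stage with the mirror at the groove-and-flat end, and feel its three ball feet home: one into the brass cone, one into the steel groove, one onto the white flat, so that it rests level and fully down, and let go. The stage's slides were left off centre, so find the seats by touch, gently, with a push of a few newtons only: over 25 N on the feet, all contacts added up, would mar them. Leave the dish, the cup and the vial where they are.

Things in the scene. Friction and masses are not known exactly. Their poses are not given: they have to be found in the camera images.
- plate_handle (a point): Centre of the black handle (26 x 14 mm, 20 to 64 mm above the feet) of the loose mirror plate, about 0.35 kg; 46 mm above its foot undersides. z up, x toward the mirror, y across the handle's 14 mm (grasp across y). Aluminium plate 88 (x) x 108 (y) x 8 mm, underside 12 mm above the feet; blue mirror mount 31 mm wide at x 34 to 42 mm, top 55 mm above the feet. Starts standing on the worktop.
- plate_feet (a point): Point midway under the handle, level with the undersides of the mirror plate's three steel ball feet (12 mm diameter); axes as plate_handle. Feet at x -30, y 0 (cone foot), x +26, y +40 (groove foot) and x +26, y -40 mm (flat foot).
- xy_stage: Fixed XY stage, foot 140 (x) x 180 (y) mm; origin at the centre of its underside, z up. On it a cross slide (thumb screw toward -y) and a grey seat plate stand clamped, shifted by an unmeasured amount: up to 9 mm either way along the stage's x and also up to 9 mm either way along its y, never turned; the clamps hold. In the seats, wedging makes the contact forces add up to about twice the push.
- stage_top (a point): Fixed to the stage's foot, 46.3 mm above its underside, stage axes: where plate_feet would be, fully home, if the slides stood centred; home is this point shifted in x, y as the slides are (height and axes true). From it, slides centred: brass cone at x -30, y 0; steel V-groove at x +26, y +40, running along the line to the cone; white flat at x +26, y -40 mm, level with this point.
- seat_rims (a point): Above stage_top, at the height of the flat rims of cone and groove: 5.7 mm above home. Mouths 20 mm wide, faces 35 deg from level: a foot d mm off the cone axis (to 6.5 mm) stands 0.7 d mm too high. Cone rim reaches 24 mm from its axis, groove is 58 mm long with 13 mm lands. Friction 0.5 to 0.7: let go off centre, the feet stick part-way up the slopes and do not slide home by themselves.
- petri_dish: Loose glass petri dish, 60 mm across, 13 mm high, bystander; origin at the centre of its underside.
- sample_cup: Loose lilac tapered cup, 49 mm across, 64 mm high, bystander; origin at the centre of its underside.
- blue_vial: Loose vial with blue cap, 17 mm across, 50 mm high, bystander; origin at the centre of its underside.
Not all that is in view belongs to the job. What is shaped like the part that bears plate_handle but orange or turquoise is not meant.

How it is judged (in metres and radians):
On the way:
1. the mirror plate is lifted clear of the worktop, in the gripper (height (world z) of plate_handle above 0.11 m and contact force between mirror_plate and the fingers above 1 N), for 0.2 s.
At the end, for the whole second after the job is handed in: The plate rests still on the seats, handle point 92.3 mm above the stage's underside (+1.7/-2 mm), tilted under 0.022 rad, within 17 mm of the stage's centre in plan and 0.09 rad of its x axis; dish, cup and vial within 20 mm of their starts (z of plate_handle in the frame of xy_stage between 0.0903 and 0.094 m and angle between plate_handle's own z axis and vertical below 0.022 rad and horizontal distance between plate_handle and xy_stage below 0.017 m and angle between the x axis of plate_handle and the x axis of xy_stage, either way round below 0.09 rad and distance of each of petri_dish, sample_cup, blue_vial from where it was at the start of the episode below 0.02 m and contact force between mirror_plate and xy_stage above 1 N and linear speed of mirror_plate below 0.01 m/s); the robot touches nothing.
It fails at once if the plate is pressed or knocked on the stage with more than 25 N (sum of all its contacts) (contact force between mirror_plate and xy_stage above 25 N).
It fails at once if the gripper itself presses on the stage with more than 25 N (contact force between the arm and xy_stage above 25 N).
It fails at once if the dish, the cup or the vial is shifted by more than 20 mm or the cup or vial is knocked over (distance of any of petri_dish, sample_cup, blue_vial from where it was at the start of the episode above 0.02 m or angle between any of sample_cup, blue_vial's own z axis and vertical above 0.5 rad).
It also fails if it takes over 64 s, if anything falls off the work surface, if the arm or the gripper's body presses on something with over 40 N, if the wrist force passes 120 N, or if a joint passes its speed limit or range.

## Working session

There is one attempt and no reset: what is moved stays moved. The work goes in short steps, Python scripts to look and compute and a tool call to move; the robot and the scene stay as the last step left them, time stands still between calls to the robot, and variables do not carry over. Pictures are saved under pics/ and viewed, and the job is handed in when it is done.

Besides the shell and the picture viewer there is one more tool, called after "Call:" as a command line: name --argument value ..., lists and objects as JSON in quotes. step_arm: Moves the arm, as the interface text tells. Its arguments: {"type":"object","properties":{"moves":{"type":"array"}},"required":["moves"]}

```bash
mkdir -p pics; ls; cat > h.py <<'E'
import numpy as np, cv2
from station import r, optics
def cap(n,f):
    d=optics.capture(n); cv2.imwrite('pics/'+f+'.png',d['image'][:,:,::-1]); np.save('pics/'+f+'.npy',d,allow_pickle=True); return d
def load(f): return np.load('pics/'+f+'.npy',allow_pickle=True).item()
def ray(d,u,v,fish=False):
    f=240/np.tan(np.radians(d['fov_y'])/2); x=(u-d['cx']);y=(v-d['cy'])
    if fish:
        rr=np.hypot(x,y); t=rr/f; c=np.array([np.sin(t)*x/max(rr,1e-9),np.sin(t)*y/max(rr,1e-9),np.cos(t)])
    else: c=np.array([x/f,y/f,1])
    M=np.array(d['cam_to_world']); return M[:3,3],M[:3,:3]@c
def onz(d,u,v,z,fish=False):
    o,k=ray(d,u,v,fish); return o+k*(z-o[2])/k[2]
def proj(d,p,fish=False):
    M=np.array(d['cam_to_world']); c=M[:3,:3].T@(np.array(p)-M[:3,3]); f=240/np.tan(np.radians(d['fov_y'])/2)
    if fish:
        t=np.arctan2(np.hypot(c[0],c[1]),c[2]); n=np.hypot(c[0],c[1])+1e-12; return d['cx']+f*t*c[0]/n, d['cy']+f*t*c[1]/n
    return d['cx']+f*c[0]/c[2], d['cy']+f*c[1]/c[2]
E
python3 - <<'E'
from h import *
for n in ('scene','top','wrist'):
    d=cap(n,n+'0'); print(n,d['fov_y'],d['cx'],d['cy'],np.round(d['cam_to_world'],3).tolist())
print(r.sense())
E
```

```text
pics
scene 56.50306324386289 324.71538569378066 241.3212934048491 [[-0.853, -0.365, 0.373, 0.085], [-0.521, 0.581, -0.625, 0.935], [0.011, -0.728, -0.686, 0.94], [0.0, 0.0, 0.0, 1.0]]
top 43.75949643834052 327.9748242999428 244.4140855228674 [[-0.011, -0.994, 0.106, 0.423], [-1.0, 0.011, 0.001, 0.144], [-0.003, -0.106, -0.994, 1.417], [0.0, 0.0, 0.0, 1.0]]
wrist 65.70646984690485 318.4815203536751 241.0171046737048 [[-0.372, 0.885, 0.281, 0.154], [0.928, 0.353, 0.115, -0.611], [0.003, 0.303, -0.953, 0.383], [0.0, 0.0, 0.0, 1.0]]
{'time_s': 0.15, 'joints': array([-5.33641841e+01,  2.20812207e+01,  3.98754624e-01, -2.11193276e-02,
       -6.84101125e+01, -1.48146771e+01]), 'joint_velocities': array([-0.01696986, -0.12611447,  0.18241082,  0.2342084 , -0.05016214,
        0.06805263]), 'effort': array([-3.74486899e-04, -3.91052413e+01,  1.87586117e+01,  4.22228694e+00,
        1.23614701e-02, -1.40157154e-04]), 'tcp_pos': array([ 0.23216261, -0.57982392,  0.23271008]), 'ee_rot': array([[ 9.28399232e-01, -6.89147052e-04, -3.71583627e-01],
       [ 3.71584257e-01,  1.50109541e-03,  9.28398022e-01],
       [-8.20202850e-05, -9.99998636e-01,  1.64969202e-03]]), 'wrist_force': array([ 0.51546151, -0.58334865, -0.15529381]), 'moment': array([-0.05137053,  0.00662842,  0.04333621]), 'gripper_width': 1.0024719586041386}
```

View pics/scene0.png

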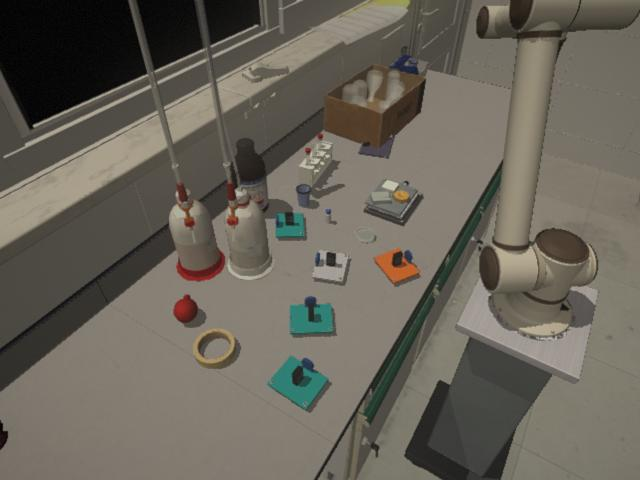

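View pics/top0.png

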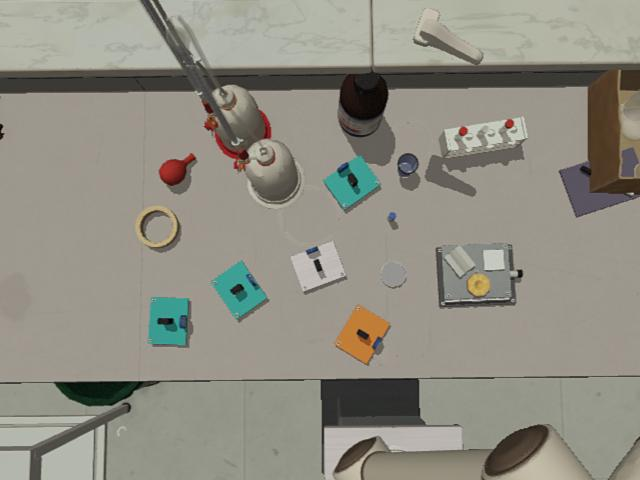

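View pics/wrist0.png

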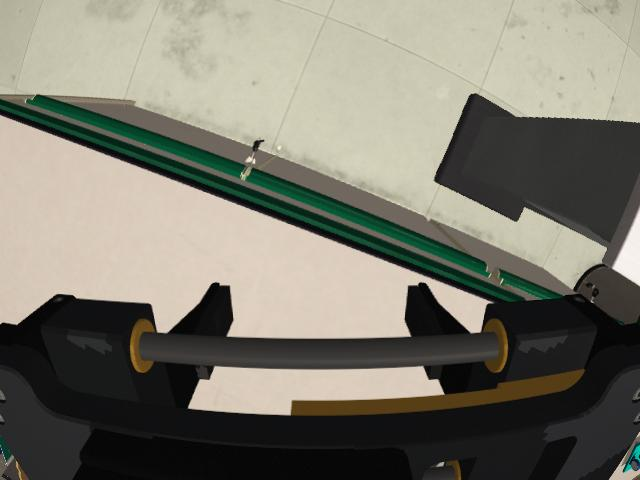

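The top view shows the mirror plate (white, black handle) at about (318,266), with its mirror at (312,250). The stage is at (476,274), dish (394,274), vial (392,217), cup (407,164). I'll zoom in on the stage and the plate.

```bash
python3 - <<'E'
from h import *
im=cv2.imread('pics/top0.png'); 
cv2.imwrite('pics/z1.png',np.vstack([cv2.resize(im[230:318,425:530],None,fx=5,fy=5,interpolation=cv2.INTER_CUBIC)]))
cv2.imwrite('pics/z2.png',cv2.resize(im[230:300,280:420],None,fx=5,fy=5,interpolation=cv2.INTER_CUBIC))
im=cv2.imread('pics/scene0.png'); cv2.imwrite('pics/z3.png',cv2.resize(im[170:290,300:440],None,fx=5,fy=5,interpolation=cv2.INTER_CUBIC))
E
```

```text
(no output)
```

View pics/z1.png

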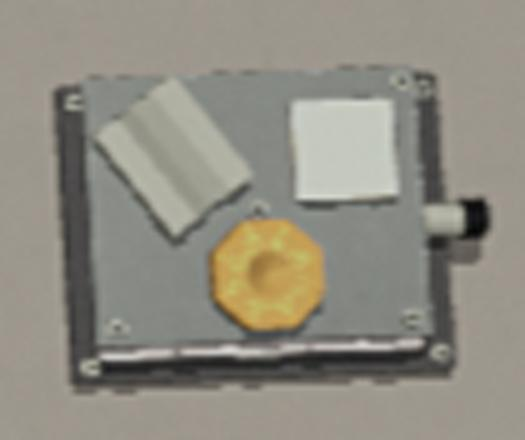

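View pics/z2.png

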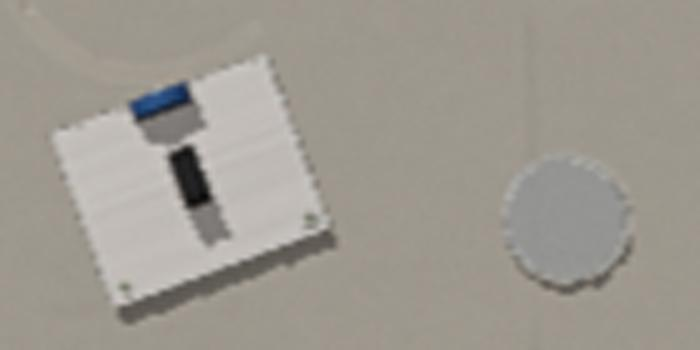

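View pics/z3.png

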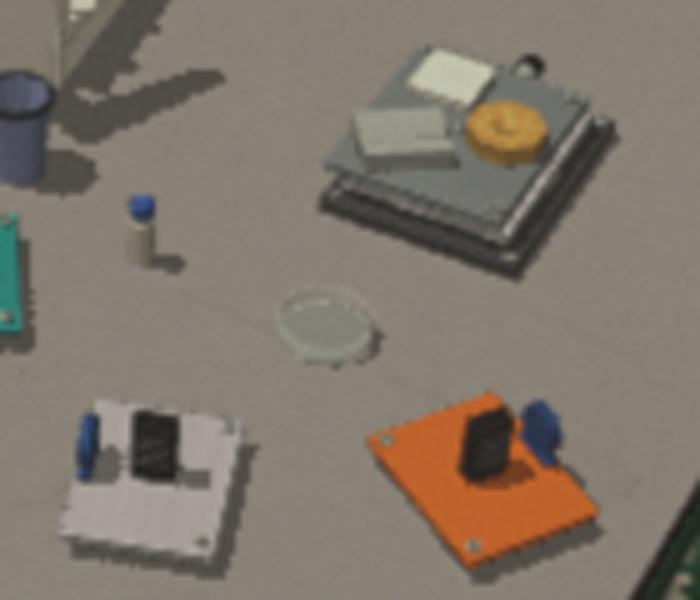

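```bash
python3 - <<'E'
from h import *
d=load('top0'); im=cv2.imread('pics/top0.png'); hsv=cv2.cvtColor(im,cv2.COLOR_BGR2HSV)
P=lambda u,v,z: np.round(onz(d,u,v,z)*1000,1)
def blob(m,roi):
    x0,y0,x1,y1=roi; mm=np.zeros_like(m); mm[y0:y1,x0:x1]=m[y0:y1,x0:x1]
    n,l,s,c=cv2.connectedComponentsWithStats(mm); i=1+np.argmax(s[1:,4]); cs,_=cv2.findContours((l==i).astype(np.uint8),0,cv2.CHAIN_APPROX_NONE)
    ct=max(cs,key=cv2.contourArea); return c[i],s[i],cv2.minAreaRect(ct),ct
def rect(n,m,roi,z):
    c,s,R,ct=blob(m,roi); b=cv2.boxPoints(R); w=np.array([onz(d,u,v,z)[:2] for u,v in b])*1000
    wc=w.mean(0); e=[w[1]-w[0],w[2]-w[1]]
    print(n,'px',c.round(1),'area',s[4],'rectc',wc.round(1),'len',[round(float(np.hypot(*k)),1) for k in e],'ang',[round(float(np.degrees(np.arctan2(k[1],k[0]))),1) for k in e])
H,S,V=cv2.split(hsv)
im16=im.astype(int); g=im16.min(2)
plate=((V>165)&(S<40)).astype(np.uint8); rect('plate',cv2.morphologyEx(plate,cv2.MORPH_CLOSE,np.ones((9,9))),(285,235,350,297),.020)
rect('handle',(V<50).astype(np.uint8),(308,252,330,280),.064)
rect('mirror',((H>100)&(H<130)&(S>100)).astype(np.uint8),(295,240,330,262),.055)
brass=((S>90)&(H>10)&(H<35)).astype(np.uint8); rect('brass',brass,(455,265,505,305),.052)
rect('flat',((V>185)).astype(np.uint8),(480,246,510,275),.0463)
for p,z,r_ in [('seat',.035,0)]: pass
for roi in [(430,235,520,312)]:
    m=((V<85)|(0>1)).astype(np.uint8)
    rect('foot',cv2.morphologyEx(m,cv2.MORPH_CLOSE,np.ones((61,61))),(434,238,518,312),.012)
print(V[240:312:6,434:524:5]); print(S[240:312:6,434:524:5])
print('dish',P(394,274,.013),'vial',P(392,216,.05),'cup',P(407,164,.06))
E
```

```text
plate px [317.6 266.2] area 1647 rectc [525.1 171.7] len [109.1, 91.9] ang [-69.9, -160.2]
handle px [317.5 265.3] area 47 rectc [520.5 169.7] len [9.3, 24.4] ang [-72.1, -162.1]
mirror px [311.8 249.7] area 37 rectc [556.6 182.8] len [23.9, 7.3] ang [-72.1, -162.2]
brass px [477.9 284.5] area 414 rectc [ 473.2 -195.3] len [50.2, 47.8] ang [-90.6, 177.7]
flat px [493.3 259.3] area 368 rectc [ 530.4 -234.5] len [43.7, 43.8] ang [-90.6, 177.6]
foot px [476.4 284.6] area 3175 rectc [ 495.3 -203.7] len [189.9, 139.0] ang [-88.3, 179.8]
[[157 157 157 157 157 158 157 157 156 154 156 156 157 159 157 155 156 156]
 [158 157 138 139 136 177 138 136 136 137 138 135 135 136 144 138 158 156]
 [162  84 140 132 161 176 177 135 137 137 204 201 201 201 135  76 160 156]
 [160  78 117 178 147 161 177 177 137 136 194 200 201 200 123  76 160 158]
 [157  79 144 114 178 148 160 177 173 136 176 201 200 201 163  96 147 157]
 [158  75 145 140 127 177 149  92 140 137 112  97 102  89 116 118 122  34]
 [157  77 145 141 140 146 138 135 197 194 189 138 137 139 136 128 121  11]
 [157  77 137 141 138 139 138 196 186
[... 613 characters left out ...]
  14  15  15  13  24  26]
 [ 24   6   9  27  19  21  22  19  19   9  14  14  14  14  14   8  24  23]
 [ 26   3  11   9  22  19  22  11  13   9  11  16  15  14  13  13  23  15]
 [ 24  10   9   9  11  21   9   6 132 139 132  11  11  13   9  12  25  46]
 [ 23  10  11  11   9  11   9 139 130 149 134  86   9   9   8  11  22  25]
 [ 24   8  12  11   9  11  11 142 140 142 129  94   9  10  10   9  12  24]
 [ 26   8  13  18  13   8  11   9 151 144 138  11  11   9  12  17   3  26]
 [ 28  14  16  12  14  15  13   6   8  15  16  18  14  16  21   6  19  24]
 [ 25  23  16  18  28  21  28  31  29  30  30  30  27  26  25  24  24  24]]
dish [501.4  -8.7  13. ] vial [633.4  -3.1  50. ] cup [753.2 -39.4  60. ]
```

Call:
step_arm --moves '[[[0,0,0,3.3,0,2.1,100],[0,0,0,6.6,0,4.2,100],[0,0,0,9.9,0,6.3,100],[0,0,0,13.2,0,8.4,100],[0,0,0,16.5,0,10.5,100]]]'

```text
time_s: 0.57
tcp_pos: [0.347, -0.4198, 0.2333]
ee_rot: [[0.929, -0.0, -0.371], [0.371, 0.0, 0.929], [-0.0, -1.0, 0.001]]
wrist_force: [0.9, -0.4, 0.2]
gripper_width: 0.993
```

Call:
step_arm --moves '[[[0,0,0,3.3,0,2.1,100],[0,0,0,6.6,0,4.2,100],[0,0,0,9.9,0,6.3,100],[0,0,0,13.2,0,8.4,100],[0,0,0,16.5,0,10.5,100]]]'

```text
time_s: 0.98
tcp_pos: [0.4612, -0.2608, 0.2335]
ee_rot: [[0.928, -0.0, -0.372], [0.372, 0.0, 0.928], [-0.0, -1.0, 0.0]]
wrist_force: [0.7, -0.8, -0.3]
gripper_width: 0.998
```

Call:
step_arm --moves '[[[0,0,0,2,0,1.5,100],[0,0,0,4,0,3,100],[0,0,0,6,0,4.3,100],[0,0,0,6,0,4.3,100],[0,0,0,6,0,4.3,100]]]'

```text
time_s: 1.4
tcp_pos: [0.5006, -0.1994, 0.2332]
ee_rot: [[0.928, -0.001, -0.374], [0.374, 0.0, 0.928], [-0.001, -1.0, 0.0]]
wrist_force: [0.3, 0.4, 0.3]
gripper_width: 1.001
```

```bash
python3 - <<'E'
from h import *
s=r.sense(); print(s['time_s'],s['tcp_pos'],s['ee_rot'].round(4),s['wrist_force'])
cap('wrist','w1')
E
```

```text
1.4 [ 0.50064104 -0.19942442  0.23315468] [[ 9.276e-01 -8.000e-04 -3.737e-01]
 [ 3.737e-01  2.000e-04  9.276e-01]
 [-7.000e-04 -1.000e+00  5.000e-04]] [0.26193922 0.43082621 0.26117911]
```

View pics/w1.png

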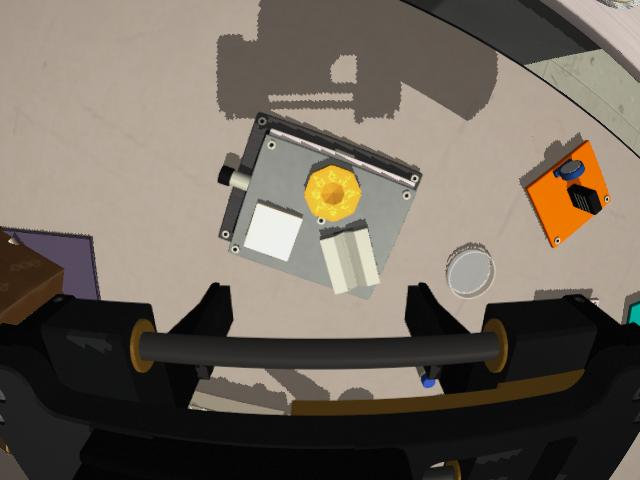

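The wrist view shows brass cone at (332,193), groove block (349,257) and white flat (273,231). Next I'll map these onto planes at their own heights.

```bash
python3 - <<'E'
from h import *
d=load('w1'); im=cv2.imread('pics/w1.png'); hsv=cv2.cvtColor(im,cv2.COLOR_BGR2HSV); H,S,V=cv2.split(hsv)
def rect(n,m,roi,z):
    x0,y0,x1,y1=roi; mm=np.zeros_like(m); mm[y0:y1,x0:x1]=m[y0:y1,x0:x1]
    cs,_=cv2.findContours(mm,0,cv2.CHAIN_APPROX_NONE); ct=max(cs,key=cv2.contourArea)[:,0]
    w=np.array([onz(d,u,v,z,True)[:2] for u,v in ct])*1000
    R=cv2.minAreaRect(w.astype(np.float32)); M=cv2.moments(w.astype(np.float32)); b=cv2.boxPoints(R); e=b[1]-b[0]
    print(n,'rect',np.round(R[0],1),np.round(R[1],1),'ang',np.degrees(np.arctan2(e[1],e[0])).round(1),'centroid',round(M['m10']/M['m00'],1),round(M['m01']/M['m00'],1))
    return w
rect('brass',((S>120)&(H>15)&(H<35)).astype(np.uint8),(290,150,380,235),.052)
rect('flat',((V>205)&(S<40)).astype(np.uint8),(235,190,305,270),.0463)
rect('groove',((V>150)&(S>18)&(S<60)).astype(np.uint8),(310,210,385,300),.052)
print(im[230:270:8,340:360:4].tolist(), V[210:240:6,250:300:10],S[210:240:6,250:300:10])
# foot screws / corners, z guess
cv2.imwrite('pics/z4.png',cv2.resize(im[100:310,205:435],None,fx=3.4,fy=2.8,interpolation=cv2.INTER_CUBIC) if 0 else cv2.resize(im[105:305,210:430],None,fx=3,fy=3,interpolation=cv2.INTER_CUBIC))
E
```

```text
brass rect [ 473. -196.] [50.  49.3] ang -88.3 centroid 472.9 -196.1
flat rect [ 530.3 -233.8] [45.  45.2] ang -88.5 centroid 530.4 -233.9
groove rect [ 531.4 -154.6] [73.7 74.3] ang -68.6 centroid 536.4 -150.8
[[[65, 68, 67], [44, 46, 47], [47, 53, 54], [56, 62, 63], [93, 106, 108]], [[166, 186, 189], [162, 183, 186], [148, 168, 171], [149, 169, 171], [198, 221, 224]], [[168, 190, 192], [162, 183, 186], [149, 169, 171], [150, 169, 173], [151, 171, 175]], [[168, 188, 192], [167, 188, 190], [165, 186, 189], [147, 167, 169], [149, 169, 172]], [[181, 204, 206], [168, 190, 193], [164, 186, 188], [149, 169, 172], [150, 169, 173]]] [[150 240 240  99  80]
 [150 240 240 240 240]
 [122 240 240 240 240]
 [240 240 240 240 240]
 [240 240 240 240 240]] [[12 10  9 59 16]
 [15  9  7  6  6]
 [29  9  7  5  5]
 [ 7  9  6  5  4]
 [ 9  7  6  4  3]]
```

View pics/z4.png

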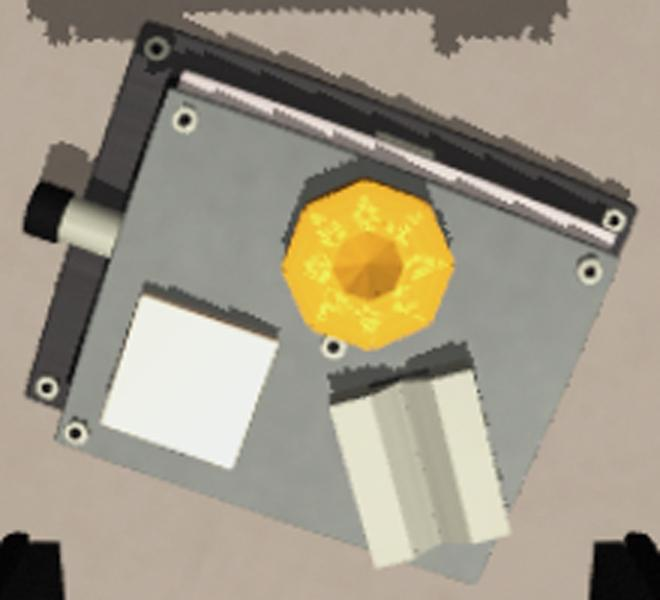

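Call:
step_arm --moves '[[[0,0,0,1.6,0,3.4,100],[0,0,0,3.2,0,6.8,100],[0,0,0,4.8,0,10.2,100],[0,0,0,6.4,0,13.6,100],[0,0,0,8.0,0,17.0,100]]]'

```text
time_s: 1.87
tcp_pos: [0.5108, -0.0126, 0.2337]
ee_rot: [[0.929, 0.0, -0.37], [0.37, -0.0, 0.929], [-0.0, -1.0, -0.0]]
wrist_force: [1.4, 0.6, 0.2]
gripper_width: 1.002
```

Call:
step_arm --moves '[[[0,0,0,1.9,0,4.0,100],[0,0,0,3.8,0,8.0,100],[0,0,0,5.7,0,12.0,100],[0,0,0,7.6,0,16.5,100],[0,0,0,7.6,0,16.5,100]]]'

```text
time_s: 2.28
tcp_pos: [0.5209, 0.1716, 0.2334]
ee_rot: [[0.928, 0.001, -0.374], [0.374, 0.001, 0.928], [0.001, -1.0, 0.0]]
wrist_force: [-0.3, -0.7, 1.1]
gripper_width: 1.001
```

```bash
python3 - <<'E'
from h import *
s=r.sense(); print(s['time_s'],s['tcp_pos'],s['ee_rot'].round(4),s['wrist_force'])
cap('wrist','w2')
E
```

```text
2.2833 [0.52094802 0.1716189  0.23342779] [[ 9.276e-01  7.000e-04 -3.736e-01]
 [ 3.736e-01  8.000e-04  9.276e-01]
 [ 1.000e-03 -1.000e+00  4.000e-04]] [-0.32429132 -0.66210842  1.05779   ]
```

View pics/w2.png

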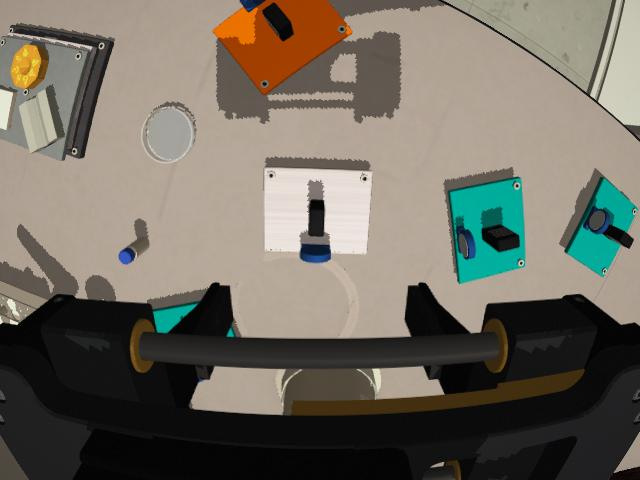

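The plate lies straight under the gripper. Its white rectangle runs from (264,167) to (372,254), the handle top is at about (316,217) and the mirror at (315,254).

```bash
python3 - <<'E'
from h import *
d=load('w2'); im=cv2.imread('pics/w2.png'); hsv=cv2.cvtColor(im,cv2.COLOR_BGR2HSV); H,S,V=cv2.split(hsv)
def rect(n,m,roi,z):
    x0,y0,x1,y1=roi; mm=np.zeros_like(m); mm[y0:y1,x0:x1]=m[y0:y1,x0:x1]
    cs,_=cv2.findContours(mm,0,cv2.CHAIN_APPROX_NONE); ct=max(cs,key=cv2.contourArea)[:,0]
    w=np.array([onz(d,u,v,z,True)[:2] for u,v in ct])*1000
    R=cv2.minAreaRect(w.astype(np.float32)); b=cv2.boxPoints(R); e=b[1]-b[0]
    print(n,ct.min(0),ct.max(0),'rect',np.round(R[0],1),np.round(R[1],1),'ang',np.degrees(np.arctan2(e[1],e[0])).round(1))
m=((V>190)&(S<45)).astype(np.uint8); m=cv2.morphologyEx(m,cv2.MORPH_CLOSE,np.ones((25,25)))
rect('plate',m,(255,160,380,248),.02)
rect('handle',(V<45).astype(np.uint8),(300,190,335,243),.064)
print(V[150:262:6,290]); 
for z in (.064,.02): 
  for v in (200,236): print(z,v,[np.round(onz(d,u,v,z,True)[:2]*1000,1) for u in (309,324)])
cv2.imwrite('pics/z5.png',cv2.resize(im[155:270,255:385],None,fx=5,fy=5,interpolation=cv2.INTER_NEAREST))
E
```

```text
plate [264 168] [372 247] rect [520.4 170.5] [ 82.6 106.8] ang -70.1
handle [309 200] [323 235] rect [517.8 169.1] [32.1 12.5] ang -68.5
[183 166 100 182 232 230 233 234 229 230 227 233 235 234 233 233 234 195
 183]
0.064 200 [array([505.3, 157.4]), array([500.4, 169.6])]
0.064 236 [array([536. , 169.5]), array([530.9, 182. ])]
0.02 200 [array([513.9, 159.7]), array([508.3, 173.6])]
0.02 236 [array([548.8, 173.5]), array([543.1, 187.7])]
```

View pics/z5.png

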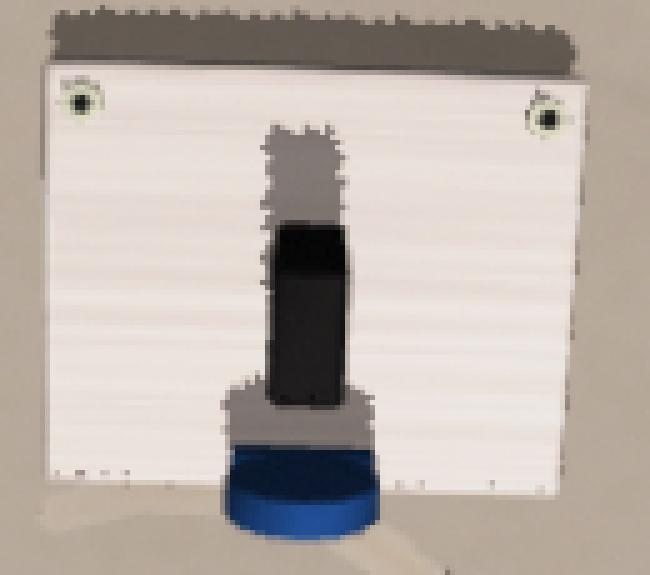

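Call:
step_arm --moves '[[[0,0.02,0,0.1,3.5,-0.1,100],[0,0.037,0,0.1,7.0,-0.1,100],[0,0.037,0,0.1,10.5,-0.1,100],[0,0.037,0,0.1,14.0,-0.1,100],[0,0.037,0,0.1,17.0,-0.1,100]]]'

```text
time_s: 2.75
tcp_pos: [0.5213, 0.1658, 0.0616]
ee_rot: [[0.942, -0.001, -0.335], [0.335, -0.001, 0.942], [-0.002, -1.0, -0.0]]
wrist_force: [0.0, -0.2, -0.0]
gripper_width: 0.996
```

Call:
step_arm --moves '[[[0,0,0,0,0.8,0,100],[0,0,0,0,1.6,0,100],[0,0,0,0,2.3,0,100],[0,0,0,0,2.3,0,100],[0,0,0,0,2.3,0,100]]]'

```text
time_s: 3.17
tcp_pos: [0.5229, 0.1683, 0.0418]
ee_rot: [[0.942, 0.002, -0.337], [0.337, 0.001, 0.942], [0.002, -1.0, 0.0]]
wrist_force: [-0.4, 0.6, 0.4]
gripper_width: 1.0
```

```bash
python3 - <<'E'
from h import *
s=r.sense(); print(s['time_s'],s['tcp_pos'],s['ee_rot'].round(4),s['wrist_force'])
cap('wrist','w3')
E
```

```text
3.1667 [0.5228638  0.16825001 0.04179793] [[ 9.415e-01  2.100e-03 -3.370e-01]
 [ 3.370e-01  1.100e-03  9.415e-01]
 [ 2.300e-03 -1.000e+00  4.000e-04]] [-0.39741181  0.56044989  0.40232822]
```

View pics/w3.png

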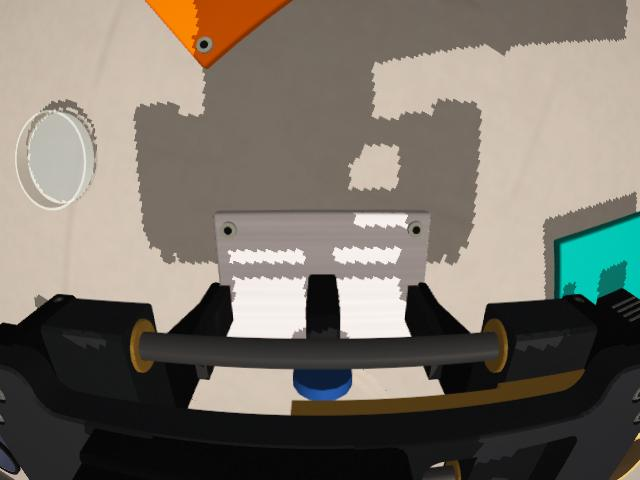

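Call:
step_arm --moves '[[[0,0,0,0,0,0.15,100],[0,0,0,0,0,0.15,40],[0,0,0,0,0,0.15,10],[0,0,0,0,0,0.15,10],[0,0,0,0,0,0.15,10]]]'

```text
time_s: 3.63
tcp_pos: [0.5215, 0.1696, 0.0408]
ee_rot: [[0.941, 0.0, -0.337], [0.337, 0.0, 0.941], [0.0, -1.0, 0.0]]
wrist_force: [0.5, 0.5, 0.2]
gripper_width: 0.784
```

Call:
step_arm --moves '[[[0,0,0,0,0,0,5],[0,0,0,0,0,0,5],[0,0,0,0,0,0,5],[0,0,0,0,0,0,5],[0,0,0,0,0,0,5]]]'

```text
time_s: 4.05
tcp_pos: [0.5214, 0.1694, 0.0405]
ee_rot: [[0.941, -0.0, -0.337], [0.337, -0.0, 0.941], [-0.0, -1.0, -0.0]]
wrist_force: [-0.4, -0.9, 0.3]
gripper_width: 0.404
```

Call:
step_arm --moves '[[[0,0,0,0,0,0,5],[0,0,0,0,0,0,5],[0,0,0,0,0,0,5],[0,0,0,0,0,0,5],[0,0,0,0,0,0,5]]]'

```text
time_s: 4.47
tcp_pos: [0.5215, 0.1693, 0.0405]
ee_rot: [[0.942, -0.0, -0.337], [0.337, -0.0, 0.942], [-0.0, -1.0, -0.0]]
wrist_force: [0.4, -0.9, -0.6]
gripper_width: 0.158
```

Call:
step_arm --moves '[[[0,0,0,0,0,0,5],[0,0,0,0,0,0,5],[0,0,0,0,0,0,5],[0,0,0,0,0,0,5],[0,0,0,0,0,0,5]]]'

```text
time_s: 4.88
tcp_pos: [0.5215, 0.1694, 0.0405]
ee_rot: [[0.941, -0.0, -0.337], [0.337, -0.0, 0.941], [-0.0, -1.0, -0.0]]
wrist_force: [0.8, -0.9, -0.5]
gripper_width: 0.159
```

Call:
step_arm --moves '[[[0,0,0,0,-0.5,0,5],[0,0,0,0,-1.5,0,5],[0,0,0,0,-3.5,0,5],[0,0,0,0,-6.0,0,5],[0,0,0,0,-8.5,0,5]]]'

```text
time_s: 5.3
tcp_pos: [0.5205, 0.1691, 0.1262]
ee_rot: [[0.942, -0.002, -0.337], [0.337, -0.001, 0.942], [-0.002, -1.0, -0.0]]
wrist_force: [1.1, -0.6, -3.6]
gripper_width: 0.16
```

Call:
step_arm --moves '[[[0,0,0,0,-1.5,0,5],[0,0,0,0,-2.5,0,5],[0,0,0,0,-2.5,0,5],[0,0,0,0,-2.5,0,5],[0,0,0,0,-2.5,0,5]]]'

```text
time_s: 5.72
tcp_pos: [0.5203, 0.169, 0.1491]
ee_rot: [[0.942, -0.003, -0.337], [0.337, -0.001, 0.942], [-0.003, -1.0, -0.0]]
wrist_force: [-0.2, 0.3, -4.5]
gripper_width: 0.155
```

```bash
python3 - <<'E'
from h import *
s=r.sense(); print(s['time_s'],s['tcp_pos'],s['ee_rot'].round(4),s['wrist_force'],s['moment'])
cap('wrist','w4')
E
```

```text
5.7167 [0.52030273 0.16896351 0.14914397] [[ 9.416e-01 -2.900e-03 -3.366e-01]
 [ 3.366e-01 -1.100e-03  9.416e-01]
 [-3.200e-03 -1.000e+00 -1.000e-04]] [-0.19044863  0.30745153 -4.48318208] [-0.03048849 -0.00536656 -0.01436159]
```

View pics/w4.png

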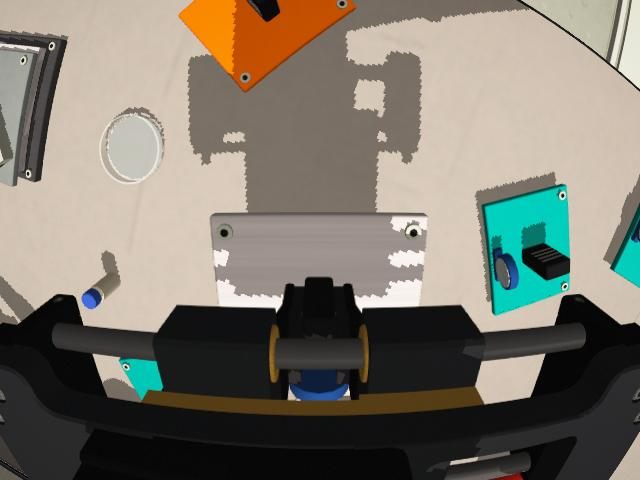

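Plate held level; its rear edge runs along row 213, with screws at (224,232) and (413,231). Next I'll find where the plate sits in the tool frame.

```bash
python3 - <<'E'
from h import *
s=r.sense(); R=s['ee_rot'];t=s['tcp_pos']; d=load('w4'); im=cv2.imread('pics/w4.png'); V=im.max(2).astype(int)
print(V[208:220,240:400:40].T)
zt=t[2]-.0405+.020
for u,v in [(211,214),(319,212.7),(426,214),(219,303),(424,303),(224,232),(413.5,231.5)]:
    p=onz(d,u,v,zt,True); q=R.T@(p-t); print(u,v,(q*1000).round(1))
E
```

```text
[[220 217 218 217 167  94  98 113 137 143 152 152]
 [124 124 124 124  97  94 100 122 138 146 152 151]
 [125 126 125 126  95  94 100 125 139 146 152 152]
 [124 124 124 121  99  93  98 121 139 145 151 151]]
211 214 [-43.5  20.7 -51.5]
319 212.7 [-43.8  20.7   1.1]
426 214 [-43.5  20.6  53.2]
219 303 [  4.7  20.5 -51.8]
424 303 [ 4.8 20.5 56.9]
224 232 [-34.4  20.6 -45.5]
413.5 231.5 [-34.6  20.6  47.5]
```

Call:
step_arm --moves '[[[0,0.02,0,-0.6,0,-1.5,5],[0,0.08,0,-1.7,0,-4.1,5],[0,0.14,0,-3.0,0,-7.2,5],[0,0.2,0,-4.3,0,-10.4,5],[0,0.26,0,-5.6,0,-13.5,5]]]'

```text
time_s: 6.18
tcp_pos: [0.5131, 0.0215, 0.1494]
ee_rot: [[0.997, -0.003, -0.081], [0.081, -0.001, 0.997], [-0.003, -1.0, -0.001]]
wrist_force: [1.2, -0.3, -4.1]
gripper_width: 0.159
```

```bash
cat > to.py <<'E'
import sys; from h import *
def to(x,y,z,yaw):
    s=r.sense(); R=s['ee_rot'];t=s['tcp_pos']; q=R.T@(np.array([x,y,z])/1000-t)*100
    yw=np.degrees(np.arctan2(R[1,0],R[0,0])); print('t',round(s['time_s'],2),'tcp',(t*1000).round(1),'yaw',yw.round(2),'turn_y',np.radians(yw-yaw).round(3),'shift cm',q.round(2),'F',s['wrist_force'].round(1),'M',s['moment'].round(2), 'tilt', R[2,0].round(4),R[2,2].round(4))
if __name__=='__main__': to(*map(float,sys.argv[1:]))
E
python3 to.py 502.1 -195 149 1.6
```

```text
t 6.18 tcp [513.1  21.5 149.4] yaw 4.64 turn_y 0.053 shift cm [ -2.84   0.06 -21.49] F [ 1.2 -0.3 -4.1] M [-0.07 -0.13 -0.03] tilt -0.0027 -0.0007
```

Call:
step_arm --moves '[[[0,0.03,0,-0.4,0,-3.2,5],[0,0.053,0,-0.8,0,-6.4,5],[0,0.053,0,-1.2,0,-9.6,5],[0,0.053,0,-1.7,0,-12.8,5],[0,0.053,0,-2.1,0,-15.6,5]]]'

```text
time_s: 6.6
tcp_pos: [0.5048, -0.1361, 0.1494]
ee_rot: [[1.0, -0.003, -0.029], [0.029, -0.0, 1.0], [-0.003, -1.0, 0.0]]
wrist_force: [1.1, 1.1, -4.3]
gripper_width: 0.158
```

Call:
step_arm --moves '[[[0,0,0,-0.1,0,-2.2,5],[0,0,0,-0.1,0,-4.0,5],[0,0,0,-0.1,0,-5.2,5],[0,0,0,-0.1,0,-5.7,5],[0,0,0,-0.1,0,-5.7,5]]]'

```text
time_s: 7.02
tcp_pos: [0.5066, -0.1915, 0.1498]
ee_rot: [[1.0, -0.001, -0.029], [0.029, 0.0, 1.0], [-0.001, -1.0, 0.0]]
wrist_force: [0.1, 0.5, -4.5]
gripper_width: 0.16
```

```bash
python3 to.py 502.1 -195 105 1.6
```

```text
t 7.02 tcp [ 506.6 -191.5  149.8] yaw 1.66 turn_y 0.001 shift cm [-0.45  4.48 -0.34] F [ 0.1  0.5 -4.5] M [0.01 0.   0.01] tilt -0.0015 0.0003
```

Call:
step_arm --moves '[[[0,0,0,-0.2,0.8,-0.1,5],[0,0,0,-0.4,1.8,-0.2,5],[0,0,0,-0.4,2.8,-0.3,5],[0,0,0,-0.4,3.6,-0.3,5],[0,0,0,-0.4,3.6,-0.3,5]]]'

```text
time_s: 7.43
tcp_pos: [0.5015, -0.193, 0.1118]
ee_rot: [[1.0, -0.005, -0.031], [0.031, 0.001, 1.0], [-0.005, -1.0, 0.001]]
wrist_force: [-0.5, -0.5, -4.4]
gripper_width: 0.158
```

Call:
step_arm --moves '[[[0,0,0,0,0,0,5],[0,0,0,0,0,0,5],[0,0,0,0,0,0,5],[0,0,0,0,0,0,5],[0,0,0,0,0,0,5]]]'

```text
time_s: 7.85
tcp_pos: [0.5035, -0.1939, 0.115]
ee_rot: [[1.0, 0.001, -0.031], [0.031, -0.0, 1.0], [0.001, -1.0, -0.0]]
wrist_force: [-0.5, 0.2, -4.4]
gripper_width: 0.16
```

```bash
python3 to.py 502.1 -195 105 1.6; python3 - <<'E'
from h import *
cap('wrist','w5'); cap('scene','s5'); cap('top','t5')
im=cv2.imread('pics/s5.png'); cv2.imwrite('pics/z6.png',cv2.resize(im[150:240,340:450],None,fx=6,fy=6,interpolation=cv2.INTER_CUBIC))
E
```

```text
t 7.85 tcp [ 503.5 -193.9  115. ] yaw 1.77 turn_y 0.003 shift cm [-0.14  1.   -0.11] F [-0.5  0.2 -4.4] M [-0.01 -0.    0.04] tilt 0.001 -0.0001
```

View pics/w5.png

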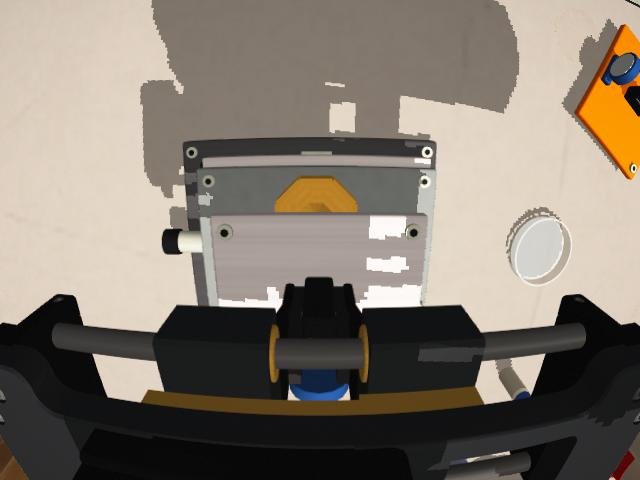

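View pics/z6.png

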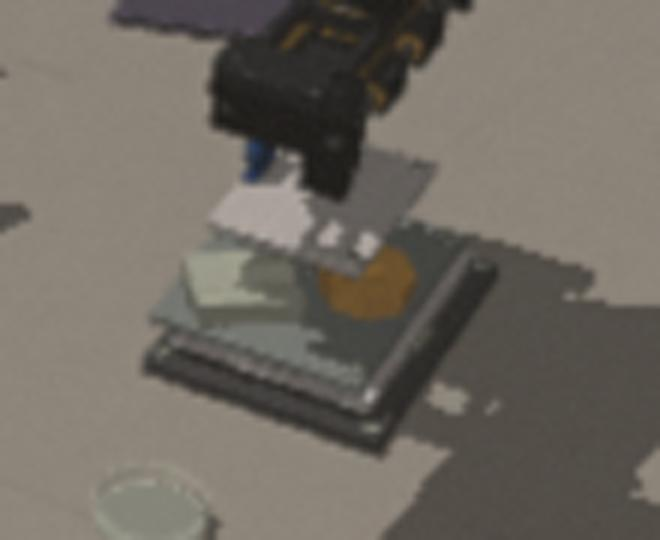

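Call:
step_arm --moves '[[[0,0.002,0,0,0.2,0,5],[0,0.002,0,-0.1,0.4,-0.1,5],[0,0.002,0,-0.1,0.6,-0.1,5],[0,0.002,0,-0.1,0.8,-0.1,5],[0,0.002,0,-0.1,0.8,-0.1,5]]]'

```text
time_s: 8.42
tcp_pos: [0.5018, -0.1948, 0.1059]
ee_rot: [[1.0, -0.001, -0.029], [0.029, 0.0, 1.0], [-0.001, -1.0, 0.0]]
wrist_force: [-0.5, 0.3, -3.6]
gripper_width: 0.158
```

Call:
step_arm --moves '[[[0,0,0,0,0,0,5],[0,0,0,0,0,0,5],[0,0,0,0,0,0,5],[0,0,0,0,0,0,5],[0,0,0,0,0,0,5]]]'

```text
time_s: 8.83
tcp_pos: [0.5023, -0.1949, 0.1066]
ee_rot: [[1.0, 0.0, -0.029], [0.029, -0.0, 1.0], [0.0, -1.0, -0.0]]
wrist_force: [-0.2, 0.8, -4.7]
gripper_width: 0.155
```

```bash
python3 to.py 502.1 -195 93 1.6
```

```text
t 8.83 tcp [ 502.3 -194.9  106.6] yaw 1.65 turn_y 0.001 shift cm [-0.02  1.36 -0.01] F [-0.2  0.8 -4.7] M [-0.02  0.04 -0.01] tilt 0.0002 -0.0
```

Call:
step_arm --moves '[[[0,0,0,0,0.2,0,5],[0,0,0,0,0.4,0,5],[0,0,0,0,0.6,0,5],[0,0,0,0,0.8,0,5],[0,0,0,0,1.0,0,5]]]'

```text
time_s: 9.25
tcp_pos: [0.5022, -0.1949, 0.0962]
ee_rot: [[1.0, -0.0, -0.029], [0.029, 0.0, 1.0], [-0.0, -1.0, 0.0]]
wrist_force: [0.4, 0.3, -4.1]
gripper_width: 0.162
```

Call:
step_arm --moves '[[[0,0,0,0,0.05,0,5],[0,0,0,0,0.1,0,5],[0,0,0,0,0.15,0,5],[0,0,0,0,0.2,0,5],[0,0,0,0,0.2,0,5]]]'

```text
time_s: 9.67
tcp_pos: [0.5023, -0.1949, 0.0945]
ee_rot: [[1.0, -0.0, -0.029], [0.029, 0.0, 1.0], [-0.0, -1.0, 0.0]]
wrist_force: [-0.0, 0.2, -4.1]
gripper_width: 0.161
```

Call:
step_arm --moves '[[[0,0,0,0,0.05,0,5],[0,0,0,0,0.1,0,5],[0,0,0,0,0.15,0,5],[0,0,0,0,0.2,0,5],[0,0,0,0,0.2,0,5]]]'

```text
time_s: 10.08
tcp_pos: [0.5022, -0.1949, 0.0924]
ee_rot: [[1.0, -0.0, -0.029], [0.029, 0.0, 1.0], [-0.0, -1.0, 0.0]]
wrist_force: [-0.7, 0.4, -4.0]
gripper_width: 0.159
```

```bash
python3 to.py 502.1 -195 86.8 1.6
```

```text
t 10.08 tcp [ 502.2 -194.9   92.4] yaw 1.65 turn_y 0.001 shift cm [-0.01  0.56 -0.01] F [-0.7  0.4 -4. ] M [-0.07 -0.    0.06] tilt -0.0002 0.0001
```

Call:
step_arm --moves '[[[0,0,0,0,0.05,0,5],[0,0,0,0,0.1,0,5],[0,0,0,0,0.15,0,5],[0,0,0,0,0.15,0,5],[0,0,0,0,0.15,0,5]]]'

```text
time_s: 10.5
tcp_pos: [0.5022, -0.1949, 0.091]
ee_rot: [[1.0, -0.0, -0.029], [0.029, 0.0, 1.0], [-0.0, -1.0, 0.0]]
wrist_force: [0.9, -0.7, -3.9]
gripper_width: 0.161
```

Call:
step_arm --moves '[[[0,0,0,0,0.03,0,5],[0,0,0,0,0.06,0,5],[0,0,0,0,0.08,0,5],[0,0,0,0,0.1,0,5],[0,0,0,0,0.1,0,5]]]'

```text
time_s: 10.92
tcp_pos: [0.5022, -0.1949, 0.09]
ee_rot: [[1.0, -0.0, -0.029], [0.029, 0.0, 1.0], [-0.0, -1.0, 0.0]]
wrist_force: [0.6, -0.8, -3.6]
gripper_width: 0.158
```

Still no contact at 90.0, against a home height of about 86.8. I'll go on more finely.

Call:
step_arm --moves '[[[0,0,0,0,0.03,0,5],[0,0,0,0,0.06,0,5],[0,0,0,0,0.08,0,5],[0,0,0,0,0.08,0,5],[0,0,0,0,0.08,0,5]]]'

```text
time_s: 11.33
tcp_pos: [0.5022, -0.1949, 0.0892]
ee_rot: [[1.0, -0.0, -0.029], [0.029, 0.0, 1.0], [-0.0, -1.0, 0.0]]
wrist_force: [-1.2, 0.2, -4.8]
gripper_width: 0.151
```

Call:
step_arm --moves '[[[0,0,0,0,0.02,0,5],[0,0,0,0,0.04,0,5],[0,0,0,0,0.05,0,5],[0,0,0,0,0.05,0,5],[0,0,0,0,0.05,0,5]]]'

```text
time_s: 11.75
tcp_pos: [0.5022, -0.1949, 0.0887]
ee_rot: [[1.0, -0.0, -0.029], [0.029, 0.0, 1.0], [-0.0, -1.0, 0.0]]
wrist_force: [-0.8, -0.2, -4.5]
gripper_width: 0.158
```

```bash
python3 to.py 502.1 -195 86.8 1.6
```

```text
t 11.75 tcp [ 502.2 -194.9   88.7] yaw 1.65 turn_y 0.001 shift cm [-0.01  0.19 -0.01] F [-0.8 -0.2 -4.5] M [ 0.01 -0.03 -0.  ] tilt -0.0 0.0
```

Call:
step_arm --moves '[[[0,0,0,0,0.02,0,5],[0,0,0,0,0.04,0,5],[0,0,0,0,0.05,0,5],[0,0,0,0,0.05,0,5],[0,0,0,0,0.05,0,5]]]'

```text
time_s: 12.17
tcp_pos: [0.5023, -0.1949, 0.0882]
ee_rot: [[1.0, 0.0, -0.029], [0.029, 0.0, 1.0], [0.0, -1.0, 0.0]]
wrist_force: [0.5, -0.7, -4.6]
gripper_width: 0.156
```

Call:
step_arm --moves '[[[0,0,0,0,0.02,0,5],[0,0,0,0,0.03,0,5],[0,0,0,0,0.03,0,5],[0,0,0,0,0.03,0,5],[0,0,0,0,0.03,0,5]]]'

```text
time_s: 12.58
tcp_pos: [0.5023, -0.1949, 0.088]
ee_rot: [[1.0, 0.0, -0.029], [0.029, -0.0, 1.0], [0.0, -1.0, -0.0]]
wrist_force: [-0.2, 1.0, -3.6]
gripper_width: 0.158
```

```bash
python3 to.py 502.1 -195 86.8 1.6
```

```text
t 12.58 tcp [ 502.3 -194.9   88. ] yaw 1.65 turn_y 0.001 shift cm [-0.02  0.12 -0.01] F [-0.2  1.  -3.6] M [ 0.03  0.02 -0.01] tilt 0.0001 -0.0
```

Call:
step_arm --moves '[[[0,0,0,0,0.01,0,5],[0,0,0,0,0.02,0,5],[0,0,0,0,0.03,0,5],[0,0,0,0,0.03,0,5],[0,0,0,0,0.03,0,5]]]'

```text
time_s: 13.0
tcp_pos: [0.5022, -0.1949, 0.0877]
ee_rot: [[1.0, 0.0, -0.029], [0.029, -0.0, 1.0], [0.0, -1.0, -0.0]]
wrist_force: [0.4, -0.3, -3.8]
gripper_width: 0.157
```

Call:
step_arm --moves '[[[0,0,0,0,0.01,0,5],[0,0,0,0,0.02,0,5],[0,0,0,0,0.02,0,5],[0,0,0,0,0.02,0,5],[0,0,0,0,0.02,0,5]]]'

```text
time_s: 13.42
tcp_pos: [0.5023, -0.1949, 0.0875]
ee_rot: [[1.0, 0.0, -0.029], [0.029, -0.0, 1.0], [0.0, -1.0, -0.0]]
wrist_force: [-0.2, 0.5, -4.3]
gripper_width: 0.16
```

```bash
python3 to.py 502.1 -195 86.8 1.6
```

```text
t 13.42 tcp [ 502.3 -194.9   87.5] yaw 1.65 turn_y 0.001 shift cm [-0.02  0.07 -0.01] F [-0.2  0.5 -4.3] M [-0.07  0.03 -0.  ] tilt 0.0001 -0.0
```

Call:
step_arm --moves '[[[0,0,0,0,0.01,0,5],[0,0,0,0,0.02,0,5],[0,0,0,0,0.02,0,5],[0,0,0,0,0.02,0,5],[0,0,0,0,0.02,0,5]]]'

```text
time_s: 13.83
tcp_pos: [0.5024, -0.1949, 0.0874]
ee_rot: [[1.0, 0.0, -0.029], [0.029, -0.0, 1.0], [0.0, -1.0, -0.0]]
wrist_force: [0.1, 0.3, -3.1]
gripper_width: 0.16
```

Call:
step_arm --moves '[[[0,0,0,0,0.01,0,5],[0,0,0,0,0.02,0,5],[0,0,0,0,0.02,0,5],[0,0,0,0,0.02,0,5],[0,0,0,0,0.02,0,5]]]'

```text
time_s: 14.25
tcp_pos: [0.5024, -0.195, 0.0873]
ee_rot: [[1.0, 0.0, -0.029], [0.029, -0.0, 1.0], [0.0, -1.0, -0.0]]
wrist_force: [-0.2, -0.6, -0.6]
gripper_width: 0.156
```

```bash
python3 to.py 502.1 -195 86.8 1.6
```

```text
t 14.25 tcp [ 502.4 -195.    87.3] yaw 1.66 turn_y 0.001 shift cm [-0.03  0.05 -0.  ] F [-0.2 -0.6 -0.6] M [-0.18  0.17 -0.05] tilt 0.0005 -0.0002
```

```bash
cat > avg.py <<'E'
from h import *
A=[]
for i in range(10):
    optics.capture('wrist'); s=r.sense(); A.append(np.r_[s['tcp_pos']*1000,s['wrist_force'],s['moment'],s['ee_rot'][2,0]*1000,s['ee_rot'][2,2]*1000])
A=np.array(A); m=A.mean(0); print('t',s['time_s'],'tcp',m[:3].round(2),'F',m[3:6].round(2),'M',m[6:9].round(3),'tilt mrad',m[9:].round(2)); print('sd',A.std(0).round(3))
E
python3 avg.py
```

```text
t 14.75 tcp [ 502.42 -194.96   87.26] F [-0.38 -0.68  0.1 ] M [-0.208  0.193  0.016] tilt mrad [ 0.4 -0.2]
sd [0.012 0.009 0.016 0.691 0.447 0.335 0.027 0.032 0.027 0.024 0.02 ]
```

Call:
step_arm --moves '[[[0,0,0,-0.01,0,-0.01,5],[0,0,0,-0.02,0,-0.02,5],[0,0,0,-0.02,0,-0.03,5],[0,0,0,-0.02,0,-0.03,5],[0,0,0,-0.02,0,-0.03,5]]]'

```text
time_s: 15.17
tcp_pos: [0.5024, -0.1951, 0.0871]
ee_rot: [[1.0, 0.001, -0.029], [0.029, -0.0, 1.0], [0.001, -1.0, -0.0]]
wrist_force: [0.8, -1.2, 1.0]
gripper_width: 0.16
```

```bash
python3 avg.py
```

```text
t 15.6667 tcp [ 502.35 -195.17   87.15] F [ 0.93 -0.16  0.72] M [ 0.009 -0.229 -0.014] tilt mrad [ 0.67 -0.08]
sd [0.023 0.019 0.012 0.693 0.362 0.433 0.042 0.071 0.031 0.044 0.011]
```

Call:
step_arm --moves '[[[0,0,0,0.01,0,0,5],[0,0,0,0.02,0,0,5],[0,0,0,0.02,0.01,0,5],[0,0,0,0.02,0.01,0,5],[0,0,0,0.02,0.01,0,5]]]'

```text
time_s: 16.08
tcp_pos: [0.5024, -0.1952, 0.0871]
ee_rot: [[1.0, 0.0, -0.029], [0.029, -0.0, 1.0], [0.0, -1.0, -0.0]]
wrist_force: [1.4, -0.9, 2.3]
gripper_width: 0.159
```

```bash
python3 avg.py
```

```text
t 16.5833 tcp [ 502.36 -195.22   87.06] F [ 0.92 -0.14  1.78] M [-0.021 -0.271 -0.008] tilt mrad [ 0.27 -0.11]
sd [0.018 0.008 0.011 0.433 0.43  0.47  0.023 0.031 0.026 0.028 0.016]
```

Call:
step_arm --moves '[[[0,0,0,0.01,0,0,5],[0,0,0,0.02,0,0,5],[0,0,0,0.03,0,0,5],[0,0,0,0.03,0,0,5],[0,0,0,0.03,0,0,5]]]'

```text
time_s: 17.0
tcp_pos: [0.5024, -0.1952, 0.087]
ee_rot: [[1.0, -0.0, -0.029], [0.029, -0.0, 1.0], [-0.0, -1.0, -0.0]]
wrist_force: [0.5, -1.0, 3.3]
gripper_width: 0.157
```

```bash
python3 avg.py
```

```text
t 17.5 tcp [ 502.44 -195.21   87.01] F [-0.34 -0.62  3.73] M [-0.119  0.084  0.002] tilt mrad [-0.25 -0.04]
sd [0.015 0.01  0.014 0.716 0.461 0.489 0.028 0.053 0.035 0.036 0.01 ]
```

Call:
step_arm --moves '[[[0,0,0,0,-0.01,-0.01,5],[0,0,0,0,-0.01,-0.02,5],[0,0,0,0,-0.02,-0.03,5],[0,0,0,0,-0.02,-0.03,5],[0,0,0,0,-0.02,-0.03,5]]]'

```text
time_s: 17.92
tcp_pos: [0.5025, -0.1953, 0.087]
ee_rot: [[1.0, -0.0, -0.029], [0.029, 0.0, 1.0], [-0.0, -1.0, 0.0]]
wrist_force: [0.8, -0.2, 2.3]
gripper_width: 0.155
```

```bash
python3 avg.py
```

```text
t 18.4167 tcp [ 502.46 -195.39   86.98] F [0.32 0.32 1.79] M [ 0.164 -0.008  0.008] tilt mrad [-0.25  0.17]
sd [0.018 0.03  0.012 0.626 0.428 0.7   0.028 0.039 0.025 0.047 0.029]
```

Call:
step_arm --moves '[[[0,0,0,0,-0.01,0.01,5],[0,0,0,0,-0.02,0.01,5],[0,0,0,0,-0.02,0.01,5],[0,0,0,0,-0.02,0.01,5],[0,0,0,0,-0.02,0.01,5]]]'

```text
time_s: 18.83
tcp_pos: [0.5024, -0.1954, 0.0871]
ee_rot: [[1.0, -0.0, -0.029], [0.029, 0.0, 1.0], [-0.0, -1.0, 0.0]]
wrist_force: [1.0, -0.9, -1.1]
gripper_width: 0.155
```

```bash
python3 avg.py; python3 - <<'E'
from h import *
cap('wrist','w6'); cap('scene','s6')
im=cv2.imread('pics/s6.png'); cv2.imwrite('pics/z7.png',cv2.resize(im[150:240,340:450],None,fx=6,fy=6,interpolation=cv2.INTER_CUBIC))
E
```

```text
t 19.3333 tcp [ 502.41 -195.36   87.12] F [ 0.82 -0.74 -2.63] M [-0.24  -0.248 -0.007] tilt mrad [-0.37  0.11]
sd [0.011 0.01  0.024 0.575 0.333 0.667 0.051 0.031 0.033 0.031 0.014]
```

View pics/w6.png

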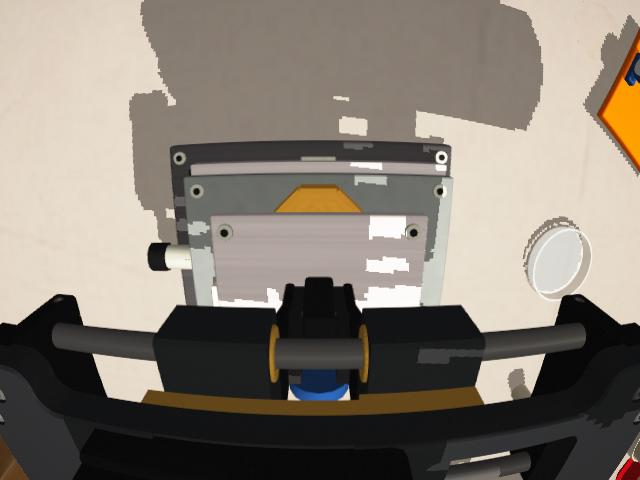

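View pics/z7.png

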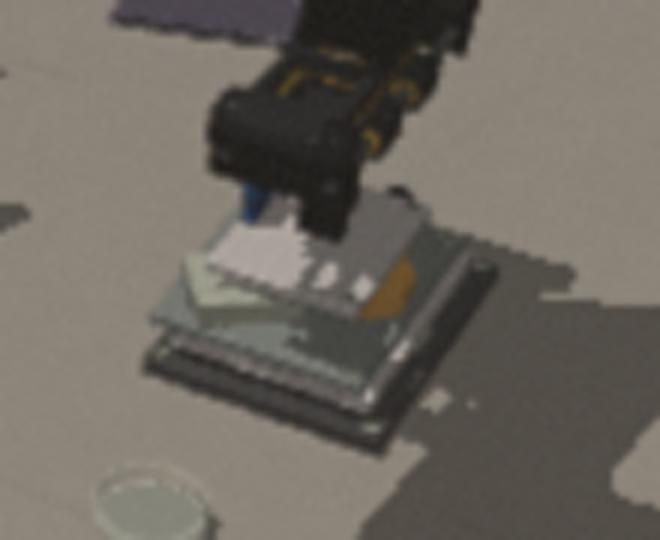

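Both views show the plate over its seats and level. I'll press it back lightly to the lowest point and then open.

Call:
step_arm --moves '[[[0,0,0,0,0.01,0,5],[0,0,0,0,0.02,0,5],[0,0,0,0,0.02,0,5],[0,0,0,0,0.02,0,5],[0,0,0,0,0.02,0,5]]]'

```text
time_s: 19.85
tcp_pos: [0.5024, -0.1954, 0.0871]
ee_rot: [[1.0, -0.0, -0.029], [0.029, 0.0, 1.0], [-0.0, -1.0, 0.0]]
wrist_force: [0.9, -1.7, -2.4]
gripper_width: 0.159
```

```bash
python3 avg.py
```

```text
t 20.35 tcp [ 502.44 -195.36   87.12] F [ 0.25 -0.83 -2.47] M [-0.237 -0.056 -0.011] tilt mrad [-0.28  0.04]
sd [0.016 0.009 0.009 0.662 0.547 0.593 0.017 0.054 0.028 0.027 0.009]
```

Call:
step_arm --moves '[[[0,0,0,0,0.01,-0.01,5],[0,0,0,0,0.02,-0.02,5],[0,0,0,0,0.02,-0.03,5],[0,0,0,0,0.02,-0.03,5],[0,0,0,0,0.02,-0.03,5]]]'

```text
time_s: 20.77
tcp_pos: [0.5025, -0.1956, 0.087]
ee_rot: [[1.0, -0.0, -0.029], [0.029, 0.0, 1.0], [-0.0, -1.0, 0.0]]
wrist_force: [0.4, -0.1, -1.5]
gripper_width: 0.157
```

```bash
python3 avg.py
```

```text
t 21.2667 tcp [ 502.52 -195.61   86.96] F [-0.43  0.56 -1.86] M [0.154 0.134 0.002] tilt mrad [-0.1   0.07]
sd [0.014 0.011 0.014 0.599 0.714 0.338 0.039 0.032 0.029 0.026 0.021]
```

Call:
step_arm --moves '[[[0,0,0,0,0.01,0,5],[0,0,0,0,0.02,0,5],[0,0,0,0,0.03,0,5],[0,0,0,0,0.03,0,5],[0,0,0,0,0.03,0,5]]]'

```text
time_s: 21.68
tcp_pos: [0.5026, -0.1957, 0.0869]
ee_rot: [[1.0, 0.0, -0.029], [0.029, -0.0, 1.0], [0.0, -1.0, -0.0]]
wrist_force: [-1.4, 1.5, 1.4]
gripper_width: 0.16
```

```bash
python3 avg.py
```

```text
t 22.1833 tcp [ 502.59 -195.68   86.86] F [-1.57  1.5   2.72] M [ 0.49   0.539 -0.014] tilt mrad [ 0.09 -0.05]
sd [0.011 0.011 0.01  0.511 0.372 0.733 0.05  0.059 0.044 0.027 0.012]
```

Call:
step_arm --moves '[[[0,0,0,-0.01,0,0.01,5],[0,0,0,-0.02,-0.01,0.01,5],[0,0,0,-0.02,-0.01,0.01,5],[0,0,0,-0.02,-0.01,0.01,5],[0,0,0,-0.02,-0.01,0.01,5]]]'

```text
time_s: 22.6
tcp_pos: [0.5026, -0.1956, 0.0868]
ee_rot: [[1.0, 0.0, -0.029], [0.029, -0.0, 1.0], [0.0, -1.0, -0.0]]
wrist_force: [-0.8, 1.4, 3.5]
gripper_width: 0.159
```

```bash
python3 avg.py
```

```text
t 23.1 tcp [ 502.57 -195.64   86.85] F [-0.93  0.88  3.29] M [ 0.256  0.362 -0.005] tilt mrad [ 0.44 -0.15]
sd [0.015 0.011 0.011 0.413 0.49  0.522 0.046 0.036 0.028 0.029 0.014]
```

Height is 86.85 against a predicted home of 86.8, and holding under a push of about 7 N, so it's seated. Opening the jaws.

Call:
step_arm --moves '[[[0,0,0,0,0,0,18],[0,0,0,0,0,0,20],[0,0,0,0,0,0,25],[0,0,0,0,0,0,30],[0,0,0,0,0,0,40]]]'

```text
time_s: 23.52
tcp_pos: [0.5023, -0.1956, 0.0865]
ee_rot: [[1.0, -0.0, -0.029], [0.029, 0.0, 1.0], [-0.0, -1.0, 0.0]]
wrist_force: [-0.1, -0.1, 0.2]
gripper_width: 0.309
```

Call:
step_arm --moves '[[[0,0,0,0,0,0,50],[0,0,0,0,0,0,50],[0,0,0,0,0,0,50],[0,0,0,0,0,0,50],[0,0,0,0,0,0,50]]]'

```text
time_s: 23.93
tcp_pos: [0.5024, -0.1956, 0.0868]
ee_rot: [[1.0, 0.0, -0.029], [0.029, 0.0, 1.0], [0.0, -1.0, 0.0]]
wrist_force: [-0.3, -0.0, 0.1]
gripper_width: 0.494
```

```bash
python3 avg.py;  python3 - <<'E'
from h import *
cap('wrist','w7')
E
```

```text
t 24.4333 tcp [ 502.37 -195.57   86.75] F [ 0.04 -0.15 -0.04] M [-0.018 -0.006 -0.007] tilt mrad [0.02 0.01]
sd [0.016 0.01  0.013 0.392 0.632 0.346 0.037 0.042 0.032 0.033 0.017]
```

View pics/w7.png

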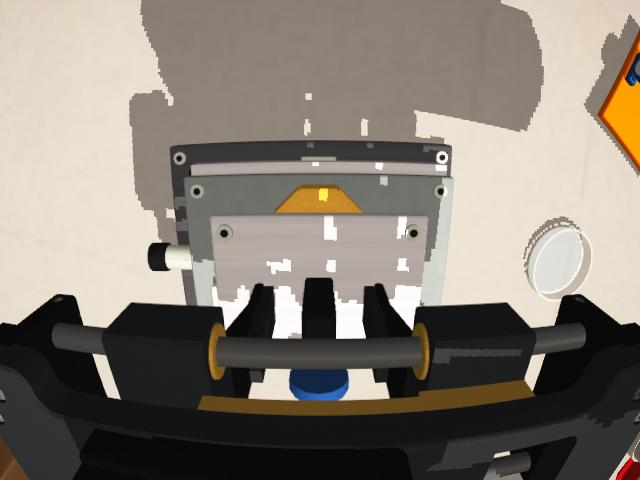

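The jaws are clear on both sides of the handle, and the plate didn't move: its rear edge is still at row 214 and the screws at row 232. I'll raise the arm straight up and check.

Call:
step_arm --moves '[[[0,0,0,0,-0.8,0,50],[0,0,0,0,-2.0,0,50],[0,0,0,0,-4.0,0,50],[0,0,0,0,-6.5,0,50],[0,0,0,0,-9.0,0,50]]]'

```text
time_s: 24.9
tcp_pos: [0.502, -0.1956, 0.178]
ee_rot: [[1.0, -0.001, -0.029], [0.029, -0.0, 1.0], [-0.001, -1.0, -0.0]]
wrist_force: [1.2, 0.3, 0.8]
gripper_width: 0.5
```

Call:
step_arm --moves '[[[0,0,0,0,-3,0,50],[0,0,0,0,-5,0,50],[0,0,0,0,-6,0,50],[0,0,0,0,-6,0,50],[0,0,0,0,-6,0,50]]]'

```text
time_s: 25.32
tcp_pos: [0.5019, -0.1953, 0.2364]
ee_rot: [[1.0, -0.0, -0.028], [0.028, 0.001, 1.0], [-0.0, -1.0, 0.001]]
wrist_force: [-0.5, 0.1, -0.4]
gripper_width: 0.499
```

```bash
python3 - <<'E'
from h import *
d=cap('wrist','w8'); s=r.sense(); print(s['time_s'],s['tcp_pos'],s['wrist_force'])
cap('scene','s8')
im=cv2.imread('pics/s8.png'); cv2.imwrite('pics/z8.png',cv2.resize(im[150:260,300:450],None,fx=5,fy=5,interpolation=cv2.INTER_CUBIC))
E
```

```text
25.3667 [ 0.50147886 -0.19527069  0.23539172] [-0.5678379   0.65773912 -0.31927449]
```

View pics/w8.png

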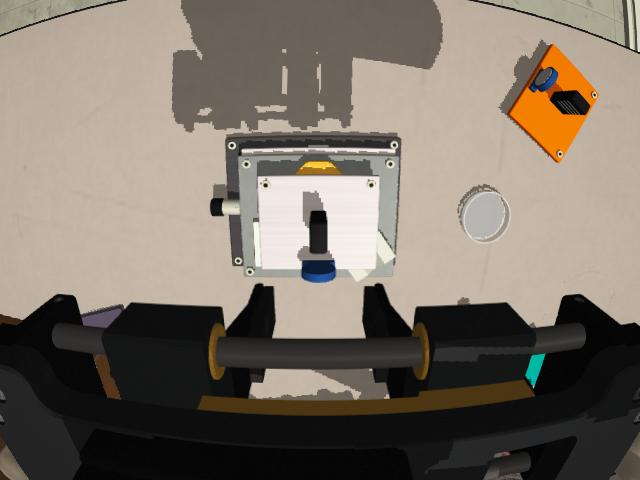

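View pics/z8.png

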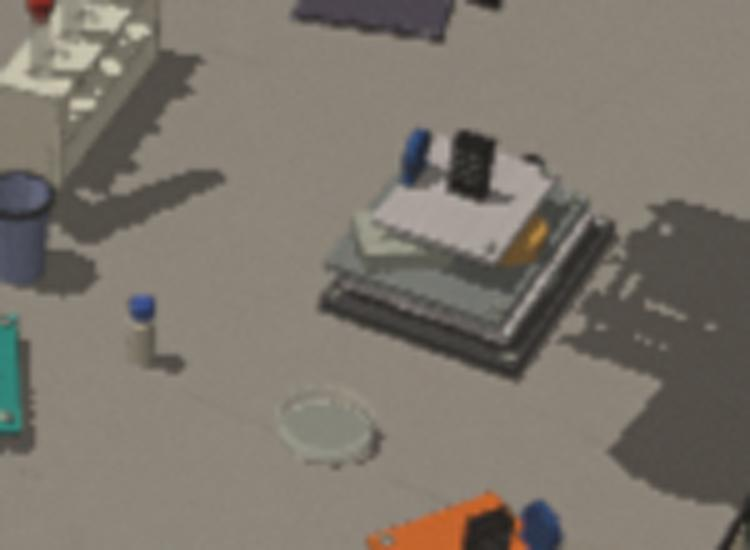

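The plate is level on the seats, with the mirror over the groove-and-flat end. Dish, cup and vial haven't moved, and the gripper is clear. Handing in.

```bash
python3 -c "
from station import r
print(r.finish_job()); print(r.sense()['time_s'])"
```

```text
the job is handed in; nothing more can be done
None
the job is handed in; nothing more can be done
```

The mirror plate is on the stage with all three feet home as far as I could measure. I handed the job in at about 25 s; no verdict is reported.

**What I did:** I picked the plate up by its black handle and placed it over the camera-measured seats with the mirror at the groove-and-flat end. I lowered it in fine steps and followed the side forces until it stopped sinking, then let go and backed the arm straight up.

**Last checks before release:**
- **Height:** the tool stood at 86.85 mm, against about 86.8 mm predicted for fully home.
- **Force:** the push was about 7–8 N, so by the stage's "about twice the push" rule roughly 15–16 N on the feet, under the 25 N limit.
- **Tilt:** the tool's tilt was under 0.001 rad.

**After release:** the cameras showed the plate unmoved and level, the gripper clear, and the dish, cup and vial where they were. I estimate the handle about 10 mm from the stage's centre (limit 17 mm). That figure is rough because I only located the stage's foot coarsely.

**What disagreed:**
- First contact came about 0.5 mm too high. It took several sideways corrections of 0.1–0.3 mm to sink the rest of the way.
- Sideways forces of about 1 N remained just before I opened the jaws.
- I did not measure the plate's resting height from a picture after letting go.

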